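# Clamp a net-handle blank with the fine feed of the sanding jig

## Task

Stand the dark walnut blank on edge, as it stands now, in the slot of the sanding jig, centred between the blue jaws, and let go of it. Then tighten the jig with the small red inner knob only (clockwise) until the jaw's orange pad bears on the blank with about 10 N, never more than 22 N, without dragging the teal ring around the knob and without pushing the jaw by hand. Leave the blank clamped there, let go, and leave the other things on the bench alone.

Things in the scene. Friction and masses are not known exactly. Their poses are not given: they have to be found in the camera images.
- jig: Sanding jig screwed to the bench, plywood base 180 x 270 mm. Origin at bench height; its x runs along the slot, its y across it, z up. Dark steel feed tower 64 x 64 mm, top 50 mm up, centred at x = 0, y = -95 mm; the teal ring and the red knob turn about the vertical axis there
- slot (a point): Point on the jig's aluminium slot floor, 20 mm above the bench, straight over the jig's origin. From it, in jig axes: orange pad face of the moving jaw at y = -16 mm at the start (always); blue fixed jaw face at y = +10 to +16 mm (set by shims, differs, not reported). Both jaws are 60 mm long in x, centred on x = 0, tops 22 mm above this floor
- jaw: Moving blue jaw, a block 60 x 26 x 22 mm. Origin at slot-floor height, in the middle of the block, at y = -36 mm in the jig's frame at the start. It moves in the jig's +y, 10 mm per radian of the red knob
- pad: Sprung orange pad on the moving jaw, 58 x 5 x 18 mm, that alone bears on the blank. Origin in its face towards the slot, 1 mm above the slot floor, 20 mm in jig +y from the jaw's origin. It gives about 1 mm per 20 N once the blank is pressed against the fixed jaw
- knob (a joint): Turn of the small red inner knob, rad, 0 at the start, grows clockwise seen from above (tightening), end stop at 1.9. Friction 0.18 N m, which also keeps it where it is left; the clamping force adds 0.010 N m per N
- knob_top (a point): Centre of the top face of the red inner knob: a round knob 22 mm in diameter whose top is 77 mm above the bench; it stands 14 mm proud, with 1 mm of air under it above the ring
- ring_mark (a point): White mark on the upper face of the teal outer ring, 26 mm from the common axis. The ring is 58 mm in diameter, 12 mm tall, its top face 62 mm above the bench; it turns very easily (0.02 N m) from any start angle and must stay as set (the mark may move 4 mm at most)
- walnut: Dark walnut blank with a pale centre stripe, loose, 150 (its x) x 20 (its y) x 44 mm (its z), about 0.1 kg, standing on its 20 mm edge. Origin in the centre of its underside
- maple: Pale maple blank of the same size, origin likewise; not to be used, leave alone
- drum_a: Brown sanding drum, upright, 56 mm in diameter, 110 mm tall, origin under its centre; leave alone
- drum_b: Pink sanding drum, the same size, origin under its centre; leave alone
- glue: Yellow glue bottle, 56 mm in diameter, 160 mm tall, origin under its centre; leave alone
- burl: Burl wood offcut 90 x 70 x 62 mm, origin under its centre; leave alone
There are look-alikes about, which are no part of the job. Several things have the shape of the walnut; the one meant has the colours described above.

How it is judged:
On the way:
1. the walnut blank stands on the slot floor between the jaws, not yet clamped, and is let go (z of walnut in the frame of jig between 0.017 and 0.0225 m and y of walnut in the frame of jig between -0.008 and 0.01 m and x of walnut in the frame of jig between -0.025 and 0.025 m and angle between walnut's own z axis and vertical below 0.08 rad and angle between the x axis of walnut and the x axis of jig, either way round below 0.12 rad and contact force between the fingers and walnut below 0.05 N and contact force between pad and walnut below 3 N), for 0.2 s.
At the end, for the whole second after the job is handed in: The walnut blank stands upright (within 0.08 rad) on the slot floor, parallel to the slot (within 0.12 rad) and centred along it (within 25 mm), at rest, pressed by the orange pad with 5 to 22 N; the teal ring's mark is within 4 mm of where it was; everything else is where it was (z of walnut in the frame of jig between 0.017 and 0.0225 m and y of walnut in the frame of jig between -0.008 and 0.01 m and x of walnut in the frame of jig between -0.025 and 0.025 m and angle between walnut's own z axis and vertical below 0.08 rad and angle between the x axis of walnut and the x axis of jig, either way round below 0.12 rad and contact force between pad and walnut between 5 and 22 N and linear speed of walnut below 0.01 m/s and distance of ring_mark from where it was at the start of the episode below 0.004 m); the robot touches nothing.
It fails at once if the jaw's pad presses on the blank with more than 22 N (contact force between pad and walnut above 22 N).
It fails at once if the teal ring is dragged round: its mark moves more than 4 mm (distance of ring_mark from where it was at the start of the episode above 0.004 m).
It fails at once if the robot pushes the jaw itself (over 5 N) (contact force between any of the fingers, the arm and jaw above 5 N).
It fails at once if a bystander is moved more than 30 mm (distance of any of maple, drum_a, drum_b, glue, burl from where it was at the start of the episode above 0.03 m).
It also fails if it takes over 72 s, if anything falls off the work surface, if the arm or the gripper's body presses on something with over 40 N, if the wrist force passes 120 N, or if a joint passes its speed limit or range.

## Robot

A 6-joint arm with a two-finger parallel gripper is mounted at the origin on the work surface. World frame = base frame: x ahead of the robot, y to its left, z up, the work surface at z = 0. Lengths are in m, angles in rad, forces in N, time in s.
With the tool pointing down it reaches from about 0.3 to 0.775 m from the base axis. Payload 14.6 kg.
Tool frame: the origin (TCP) lies at the centre of the arm's flange, where the gripper is bolted on; the fingertips stand 199 mm ahead of it and the grasp point (between the pads) lies 180 mm ahead of it; z points along the fingers, y is the line along which they close (so a half turn about z gives the same grasp; the last joint's range is limited). The gripper opens to 94 mm and grips with 3 to 60 N. Pads are 16 mm wide; open, the fingers measure 119 mm over their backs; the gripper's body (75 mm by 177 mm) begins 78 mm behind the grasp point.
Start: joints at [1.18, 0.3, 1.521, -0, 1.321, -0.067], TCP at [0.175, 0.521, 0.405] pointing down, gripper open.
Joint ranges: [-3.03, 3.03], [-0.79, 2.21], [0.23, 2.52], [-1.04, 4.18], [0, 3.07], [-2.55, 2.55]. Speed limits (rad/s): [2.22, 2.22, 2.57, 3.14, 3.14, 3.14].

## Interface

Orientations are given as [roll, pitch, yaw] about the fixed x, y, z axes, in that order (R = Rz(yaw) Ry(pitch) Rx(roll)).
In Python, from station import ctrl gives the robot as it stands. The module is installed in compiled form; this text tells all that it offers.
- The arm moves only by the tool servo_tool, never from a script. Its argument "motion" is a list of rows, each a list of 5 numbers: the closure, from 0 (fully open) to 1 (shut), then the shift along the world's x, y, z in cm, then the turn about the world's z in degrees. A call has 1 to 20 rows; each row is the pose to reach, as a shift and turn from the pose commanded when the call began; what a row does not reach only later rows make up. A row lasts 1/8 s, in which the tool goes at most 62.5 mm and 10.7 degrees, less where a joint would pass 70% of its speed; a pose out of reach is approached as far as the arm can. A call with a gripper value outside its range is refused whole. The fingers move at their own pace and stop on an object; "squeeze" is the grip in N (left out, the last holds). Time passes only in rows, so rows that repeat a pose let the fingers close. It gives the time, the measured TCP pose, the force, the opening and the grip force at its end, in the units of the state.
- ctrl.get_obs(): the state, without advancing time (a new reading comes with each control period).
- ctrl.camera(name): name is "side" or "top" or "wrist"; returns a dict with "image" (480x640x3 uint8, red, green, blue), "fx", "fy", "cx", "cy" (pixels), "camera_from_world" (4x4, takes a point from world to camera coordinates); the wrist camera has in their place "hand_eye" (4x4, takes a point from camera to tool coordinates, whose origin is the TCP and whose axes are the flange's). Camera axes: x right, y up, looking along -z (the intrinsics and any distortion apply to the point x, -y, -z); pixel columns grow to the right and rows downward; lengths in m; the calibration is good to about 2 mm. A picture is of the moment at which its call begins: read the wrist's pose just before it. There is no depth.
- ctrl.hand_in(): hands the job in; it is judged then, once.
The state is a dict: "time_s": time; "qpos": joint angles; "joint_vel": joint speeds; "tau": joint torques, N m; "ee_pos": TCP position; "eef_rot": TCP orientation; "force": force on the tool from outside, world axes, zero at the start; "moment": the same for the moment, N m; "grip_width": finger opening in m; "grip_force": force on a finger pad.
Only numpy, scipy, OpenCV 4.12 (cv2) and the standard library are available. Lean on these libraries where they do the work, as an engineer would, in place of code of your own. Each camera call takes 0.05 s, during which the arm holds its last target. There are 200 camera calls.

## Working session

There is one attempt and no reset: what is moved stays moved. The work goes in short steps, Python scripts to look and compute and a tool call to move; the robot and the scene stay as the last step left them, time stands still between calls to the robot, and variables do not carry over. Pictures are saved under pics/ and viewed, at most 10 in all, crops included, and the job is handed in when it is done.

Besides the shell and the picture viewer there is one more tool, called after ">>>" in YAML: its name, and indented under it one key for each argument. servo_tool: Moves the arm, as the interface text tells. Its arguments: {"type":"object","properties":{"motion":{"type":"array","items":{"type":"array","items":{"type":"number"}}},"squeeze":{"type":"number"}},"required":["motion"]}

```bash
mkdir -p pics
cat > h.py <<'E'
import numpy as np,cv2
from station import ctrl
from scipy.spatial.transform import Rotation as R
def snap(name,fn):
    o=ctrl.get_obs(); c=ctrl.camera(name); cv2.imwrite('pics/'+fn,cv2.cvtColor(c['image'],cv2.COLOR_RGB2BGR))
    if name=='wrist':
        T=np.eye(4);T[:3,:3]=R.from_euler('xyz',o['eef_rot']).as_matrix();T[:3,3]=o['ee_pos'];W=T@np.array(c['hand_eye'])
    else: W=np.linalg.inv(np.array(c['camera_from_world']))
    K=(c['fx'],c['fy'],c['cx'],c['cy']); np.savez('pics/'+fn[:-4]+'.npz',W=W,K=K)
    return c,o
def ray(fn,u,v,z):
    d=np.load('pics/'+fn[:-4]+'.npz');W=d['W'];fx,fy,cx,cy=d['K']
    r=W[:3,:3]@np.array([(u-cx)/fx,-(v-cy)/fy,-1.]);p=W[:3,3]
    return (p+r*(z-p[2])/r[2]).round(4)
def proj(fn,P):
    d=np.load('pics/'+fn[:-4]+'.npz');W=np.linalg.inv(d['W']);fx,fy,cx,cy=d['K']
    q=W[:3,:3]@np.array(P)+W[:3,3];return (cx+fx*q[0]/-q[2],cy-fy*q[1]/-q[2])
E
python3 - <<'E'
from h import *
for n in('top','side'):
    c,o=snap(n,n+'1.png'); print({k:v for k,v in c.items() if k!='image'})
print(o)
E
```

```text
{'fx': 505.54096181175066, 'fy': 505.54096181175066, 'cx': 319.86627141352835, 'cy': 240.498966564586, 'camera_from_world': array([[ 0.01451432, -0.99989281, -0.0019241 , -0.03567136],
       [ 0.993049  ,  0.01419013,  0.11684319, -0.48948762],
       [-0.11680337, -0.00360662,  0.99314851, -1.04644164],
       [ 0.        ,  0.        ,  0.        ,  1.        ]])}
{'fx': 449.06366548690477, 'fy': 449.06366548690477, 'cx': 314.3514238192088, 'cy': 248.0325643715109, 'camera_from_world': array([[-0.99863434, -0.04971706,  0.01605206,  0.48191671],
       [ 0.04618006, -0.69634383,  0.71622111, -0.11648197],
       [-0.02443065,  0.71598428,  0.69768879, -0.92773147],
       [ 0.        ,  0.        ,  0.        ,  1.        ]])}
{'time_s': 0.05, 'qpos': array([ 1.18043611e+00,  3.00492339e-01,  1.52154329e+00, -2.83037373e-05,
        1.32072941e+00, -6.65967484e-02]), 'joint_vel': array([-2.50942587e-04, -1.33100165e-05, -1.40148227e-04,  3.71791896e-04,
       -8.25122655e-04,  2.75809806e-04]), 'tau': array([ 1.78640872e-03, -5.33222365e+01, -3.53701150e+01,  7.11140991e-02,
        2.35369761e-02, -3.89849833e-05]), 'ee_pos': array([0.17496951, 0.52140266, 0.40409054]), 'eef_rot': array([-3.14042105e+00, -5.06646829e-05,  2.81783618e+00]), 'force': array([ 0.34358853, -0.78851056,  0.40261234]), 'moment': array([-0.00912451,  0.01517797,  0.01198396]), 'grip_force': 0.0, 'grip_width': 0.09426537638633009}
```

View pics/top1.png

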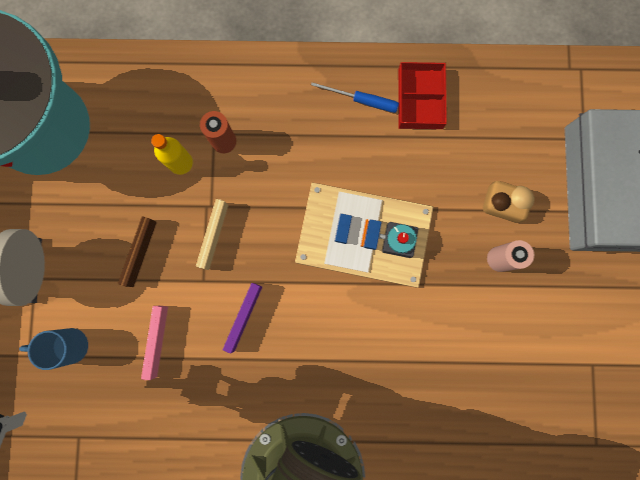

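View pics/side1.png

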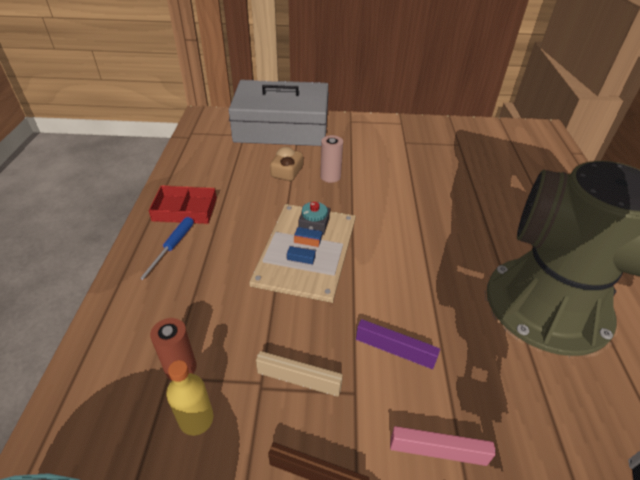

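The top view shows four blank-shaped things: dark brown at (138,252), pale maple at (212,234), purple at (242,318) and pink at (154,343). The dark brown one fits "dark walnut with a pale stripe". The jig is at (365,235), with its knob at (403,238). I'll confirm with an enlarged crop.

Run:
```python
from h import *
i=cv2.imread('pics/top1.png')
a=cv2.resize(i[205:300,95:235],None,fx=4,fy=4,interpolation=cv2.INTER_CUBIC)[:, :400]
b=cv2.resize(i[175:295,290:440],None,fx=4,fy=4,interpolation=cv2.INTER_CUBIC)
o=np.zeros((480,800,3),np.uint8);o[:380,:200]=a[:,60:260];o[:480,200:800]=b
cv2.imwrite('pics/crop1.png',o)
```

```text
(no output)
```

View pics/crop1.png

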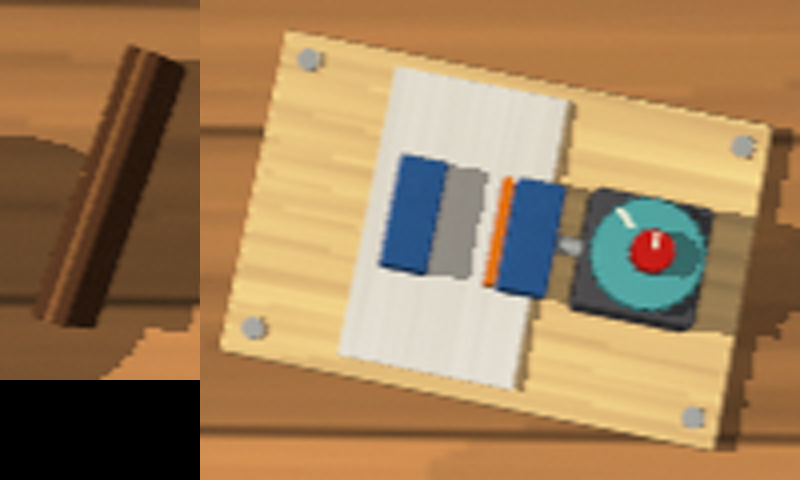

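The crop confirms it: the left panel shows a dark brown blank with a pale centre stripe on its top. The knob is at full-image (403,237.5). Now the positions.

Run:
```python
from h import *
f='top1.png'
w=[ray(f,95+(x+60)/4,205+y/4,.044)[:2] for x,y in((130,47),(158,54),(68,327),(36,317))]
w=np.array(w);d=(w[0]+w[1]-w[2]-w[3])/2
print('walnut',w.tolist(),w.mean(0),np.degrees(np.arctan2(d[1],d[0])),np.linalg.norm(d))
J=lambda x,y,z:ray(f,290+(x-200)/4,175+y/4,z)[:2]
c=np.array([J(285,30,.012),J(770,125,.012),J(715,450,.012),J(220,350,.012)])
print('jig',c.tolist(),c.mean(0)); a=(c[0]+c[1]-c[2]-c[3])/2;b=(c[0]+c[3]-c[1]-c[2])/2
print(np.degrees(np.arctan2(a[1],a[0])),np.degrees(np.arctan2(-b[0],b[1])),np.linalg.norm(a),np.linalg.norm(b))
k=J(652,250,.077);print('knob',k,J(650,253,.062))
th=np.arctan2(-b[0],b[1]);print('jig from knob',k+.095*np.array([-np.sin(th),np.cos(th)]))
```

```text
walnut [[0.5332, 0.3461], [0.5297, 0.3311], [0.3858, 0.3701], [0.3907, 0.3871]] [0.45985 0.3586 ] -15.60662214293112 0.14868167338310395
jig [[0.6195, -0.0078], [0.5705, -0.2726], [0.3939, -0.2412], [0.4435, 0.0242]] [ 0.50685 -0.12435]
-10.193270467548938 -10.53481137716419 0.17912727318864652 0.2696451371710605
knob [ 0.4928 -0.1975] [ 0.4931 -0.1989]
jig from knob [ 0.51016912 -0.10410132]
```

Run:
```python
from h import *
c,o=snap('wrist','w0.png');print(c['hand_eye'],c['fx'],c['cx'],c['cy'],[k for k in c])
```

```text
[[-5.14434005e-04  9.66625163e-01  2.56194321e-01  7.37886506e-02]
 [ 9.99999619e-01  6.77822769e-04 -5.49452989e-04  4.43149384e-04]
 [-7.04769429e-04  2.56193941e-01 -9.66625143e-01  2.01935376e-02]
 [ 0.00000000e+00  0.00000000e+00  0.00000000e+00  1.00000000e+00]] 422.08940983699773 318.75437866087094 242.2988900561644 ['image', 'fx', 'fy', 'cx', 'cy', 'hand_eye']
```

>>> servo_tool:
  motion:
    - [0,30,-62,0,8]
    - [0,30,-62,0,8]
    - [0,30,-62,0,8]
    - [0,30,-62,0,8]
    - [0,30,-62,0,8]
    - [0,30,-62,0,8]
    - [0,30,-62,0,8]
    - [0,30,-62,0,8]
    - [0,30,-62,0,8]
    - [0,30,-62,0,8]
    - [0,30,-62,0,8]
    - [0,30,-62,0,8]
    - [0,30,-62,0,8]
    - [0,30,-62,0,8]
    - [0,30,-62,0,8]
    - [0,30,-62,0,8]

```text
time_s: 2.15
ee_pos: [0.4749, -0.098, 0.4048]
eef_rot: [-3.142, 0.0, 2.958]
force: [0.4, -0.6, -0.5]
grip_width: 0.0942
grip_force: 0.0
```

Run:
```python
from h import *
c,o=snap('wrist','w1.png')
```

```text
(no output)
```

View pics/w1.png

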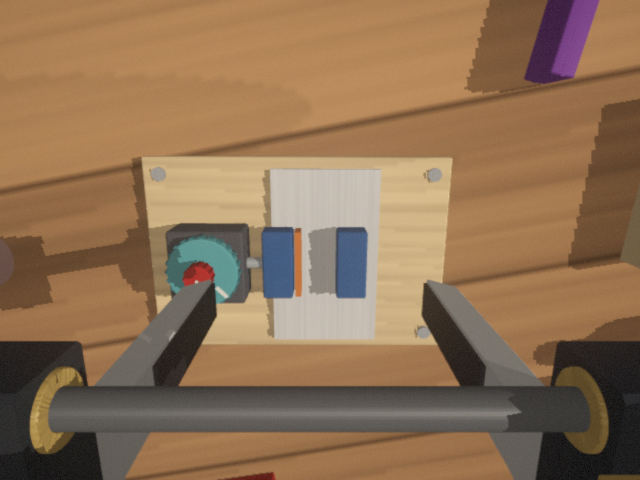

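The wrist view shows the jig squarely, with the fixed jaw's inner edge at u≈336, the pad face at u≈301, the jaw ends at v≈228 and 297, and the ring centred near (203,267).

Run:
```python
from h import *
f='w1.png';i=cv2.imread('pics/'+f);h=cv2.cvtColor(i,cv2.COLOR_BGR2HSV)
for v in (240,262,285):
    print(v,[(u,tuple(int(x) for x in i[v,u])) for u in list(range(298,304))+list(range(333,339))])
# teal ring
m=cv2.inRange(h,(80,90,60),(95,255,255));m[:, 260:]=0
n,l,s,_=cv2.connectedComponentsWithStats(m);print(s[1:][s[1:,4]>100])
r=cv2.inRange(h,(0,180,90),(4,255,255))|cv2.inRange(h,(176,180,90),(180,255,255));r[320:]=0;r[:,260:]=0
print(cv2.boundingRect(r))
P=lambda u,v,z:ray(f,u,v,z)[:2]
A=np.array([P(336,228,.042),P(336.5,297,.042)]);B=np.array([P(301.8,229,.039),P(301.8,296,.039)])
print('fixed',A,A.mean(0),'pad',B,B.mean(0))
T=np.array([P(167,225,.05),P(248,225,.05)]);print('tower',T,np.linalg.norm(T[0]-T[1]))
C=np.array([P(142,157,.012),P(452,157,.012),P(443,346,.012)]);print('base',C,np.linalg.norm(C[0]-C[1]),(C[0]+C[2])/2)
for L in (A[0]-A[1],B[0]-B[1]):print(np.degrees(np.arctan2(-L[1],-L[0])))
for L in (T[1]-T[0],C[1]-C[0]):print(np.degrees(np.arctan2(-L[0],L[1])))
```

```text
240 [(298, (62, 119, 198)), (299, (61, 117, 196)), (300, (74, 121, 194)), (301, (117, 149, 192)), (302, (166, 178, 195)), (303, (176, 187, 195)), (333, (128, 135, 142)), (334, (124, 132, 140)), (335, (119, 124, 127)), (336, (94, 90, 89)), (337, (86, 73, 63)), (338, (110, 82, 67))]
262 [(298, (64, 119, 198)), (299, (59, 114, 196)), (300, (66, 119, 193)), (301, (114, 146, 191)), (302, (166, 180, 196)), (303, (176, 185, 194)), (333, (127, 135, 142)), (334, (124, 131, 139)), (335, (109, 110, 110)), (336, (94, 82, 80)), (337, (95, 74, 63)), (338, (116, 86, 67))]
285 [(298, (60, 115, 196)), (299, (64, 118, 197)), (300, (67, 120, 196)), (301, (96, 134, 191)), (302, (163, 178, 196)), (303, (177, 187, 196)), (333, (124, 134, 140)), (334, (124, 132, 139)), (335, (99, 98, 100)), (336, (88, 73, 68)), (337, (104, 79, 70)), (338, (122, 90, 68))]
[[ 177  239   64   56 1378]]
(184, 264, 30, 21)
fixed [[ 0.4825 -0.0843]
 [ 0.5432 -0.0945]] [ 0.51285 -0.0894 ] pad [[ 0.4788 -0.1127]
 [ 0.5379 -0.1243]] [ 0.50835 -0.1185 ]
tower [[ 0.4531 -0.2186]
 [ 0.4651 -0.154 ]] 0.06570509873670383
base [[ 0.3966 -0.2387]
 [ 0.4457  0.0255]
 [ 0.6251 -0.0019]] 0.26872374290337653 [ 0.51085 -0.1203 ]
-9.538838962100337
-11.104705877053124
-10.523233898289856
-10.527971629048702
```

>>> servo_tool:
  motion:
    - [0,-8,45,0,-5]
    - [0,-8,45,0,-5]
    - [0,-8,45,0,-5]
    - [0,-8,45,0,-5]
    - [0,-8,45,0,-5]
    - [0,-8,45,0,-5]
    - [0,-8,45,0,-5]
    - [0,-8,45,0,-5]
    - [0,-8,45,0,-5]
    - [0,-8,45,0,-5]
    - [0,-8,45,0,-5]
    - [0,-8,45,0,-5]

```text
time_s: 3.7
ee_pos: [0.3953, 0.3507, 0.4048]
eef_rot: [3.141, 0.0, 2.869]
force: [0.3, 0.2, 0.4]
grip_width: 0.0939
grip_force: 0.0
```

Run:
```python
from h import *
c,o=snap('wrist','w2.png');print(o['ee_pos'],np.degrees(o['eef_rot']))
```

```text
[0.39532909 0.35065079 0.40484409] [1.79987369e+02 1.17587274e-02 1.64375710e+02]
```

View pics/w2.png

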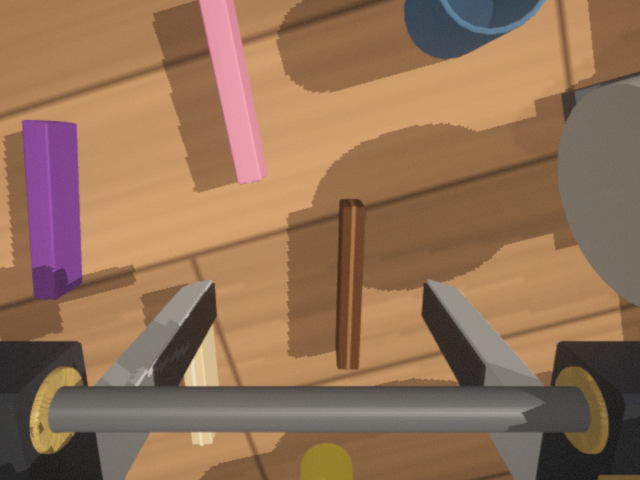

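The wrist view shows the walnut at about (350,285), stripe visible, running from v≈200 to 368. I'll locate the stripe and edges.

Run:
```python
from h import *
i=cv2.imread('pics/w2.png')
for v in (225,285,345): print(v,[int(i[v,u].sum()) for u in range(332,374)])
print([int(i[v,350].sum()) for v in range(192,214)],[int(i[v,348].sum()) for v in range(358,376)])
```

```text
225 [287, 292, 284, 284, 296, 284, 229, 172, 146, 163, 166, 211, 221, 231, 218, 224, 230, 219, 230, 307, 354, 360, 351, 274, 228, 225, 215, 214, 211, 232, 225, 224, 241, 269, 282, 294, 289, 282, 282, 293, 277, 284]
285 [291, 298, 301, 301, 261, 167, 132, 152, 170, 213, 216, 218, 214, 220, 227, 222, 234, 304, 345, 358, 330, 259, 228, 223, 216, 211, 221, 226, 212, 243, 288, 318, 312, 299, 297, 292, 289, 292, 292, 298, 291, 290]
345 [299, 295, 295, 225, 162, 154, 178, 204, 215, 221, 217, 219, 226, 229, 226, 326, 360, 349, 306, 248, 217, 219, 220, 211, 226, 218, 233, 275, 386, 422, 425, 428, 423, 421, 429, 418, 423, 420, 432, 427, 426, 428]
[339, 341, 347, 337, 333, 340, 299, 226, 222, 206, 189, 180, 180, 177, 174, 203, 218, 227, 235, 240, 215, 225] [352, 347, 353, 353, 353, 355, 352, 343, 351, 352, 350, 358, 378, 392, 367, 343, 313, 294]
```

Run:
```python
from h import *
f='w2.png'
a=ray(f,353.6,206.5,.044);b=ray(f,347.9,369.5,.044);d=b-a
print(a,b,(a+b)/2,np.linalg.norm(d),np.degrees(np.arctan2(d[1],d[0])))
```

```text
[0.3901 0.3824 0.044 ] [0.5337 0.3401 0.044 ] [0.4619  0.36125 0.044  ] 0.1497005344011837 -16.41329927920459
```

>>> servo_tool:
  motion:
    - [0,6.7,1,-4,-1]
    - [0,6.7,1,-8,-1]
    - [0,6.7,1,-13,-1]
    - [0,6.7,1,-17,-1]
    - [0,6.7,1,-18,-1]
    - [0,6.7,1,-18,-1]
    - [0.6,6.7,1,-18,-1]
    - [1,6.7,1,-18,-1]
    - [1,6.7,1,-18,-1]
    - [1,6.7,1,-18,-1]
    - [1,6.7,1,-18,-1]
    - [1,6.7,1,-18,-1]
    - [1,6.7,1,-18,-1]
  squeeze: 25

```text
time_s: 5.38
ee_pos: [0.462, 0.3614, 0.2246]
eef_rot: [-3.142, -0.0, 2.853]
force: [-0.1, 0.3, -0.1]
grip_width: 0.0274
grip_force: 0.0
```

>>> servo_tool:
  motion:
    - [1,0,0,0,0]
    - [1,0,0,0,0]
    - [1,0,0,0,0]
    - [1,0,0,0,0]
    - [1,0,0,2,0]
    - [1,0,0,6,0]
    - [1,0,0,12,0]

```text
time_s: 6.25
ee_pos: [0.4618, 0.3613, 0.3446]
eef_rot: [-3.139, -0.002, 2.853]
force: [0.0, -0.1, -0.5]
grip_width: 0.0198
grip_force: 24.9
```

>>> servo_tool:
  motion:
    - [1,4.9,-46.5,0,6]
    - [1,4.9,-46.5,0,6]
    - [1,4.9,-46.5,0,6]
    - [1,4.9,-46.5,0,6]
    - [1,4.9,-46.5,0,6]
    - [1,4.9,-46.5,0,6]
    - [1,4.9,-46.5,0,6]
    - [1,4.9,-46.5,0,6]
    - [1,4.9,-46.5,0,6]
    - [1,4.9,-46.5,0,6]
    - [1,4.9,-46.5,-3,6]
    - [1,4.9,-46.5,-6,6]
    - [1,4.9,-46.5,-6,6]
    - [1,4.9,-46.5,-6,6]

```text
time_s: 8.0
ee_pos: [0.5113, -0.103, 0.2859]
eef_rot: [-3.142, 0.001, 2.958]
force: [1.3, 0.1, -0.5]
grip_width: 0.0201
grip_force: 24.9
```

Run:
```python
from h import *
c,o=snap('wrist','w3.png');print(o['ee_pos'],np.degrees(o['eef_rot']),o['grip_width'])
```

```text
[ 0.51132433 -0.10300079  0.2858684 ] [-1.79996675e+02  7.65018741e-02  1.69501230e+02] 0.020088959106165268
```

View pics/w3.png

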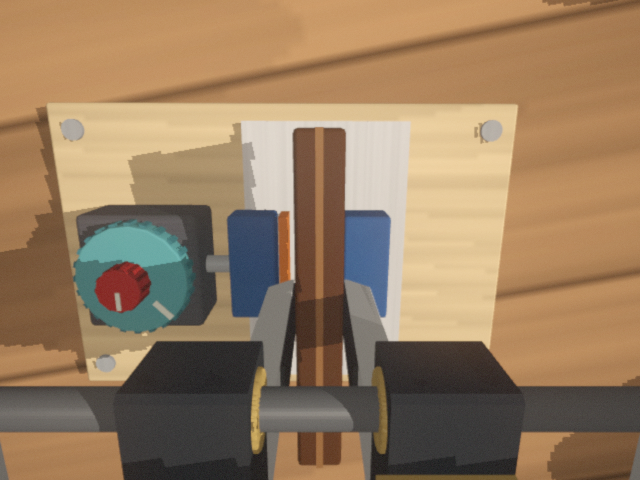

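The blank is centred at u≈319.5 over the slot. The pad edge is at u≈290, v≈212–280, and the knob top is near (122,287). Next I'll measure the pad against the tool, and the knob.

Run:
```python
from h import *
f='w3.png';i=cv2.imread('pics/'+f)
for v in (220,240,260): print(v,[tuple(int(x) for x in i[v,u]) for u in range(286,295)])
th=np.radians(-10.5);X=np.array([np.cos(th),np.sin(th)]);Y=np.array([-X[1],X[0]])
J=lambda p:(float(p@X),float(p@Y))
print('tcp',J(np.array([.5113,-.1030])),'des',J(np.array([.5105,-.1038])))
for u,v in((290.5,215),(290.5,260)):print('pad',J(ray(f,u,v,.039)[:2]))
print('fixed ends',J(ray(f,388,211.5,.042)[:2]),J(ray(f,387,316,.042)[:2]),'movjaw',J(ray(f,229,211.5,.042)[:2]),J(ray(f,229.5,316,.042)[:2]))
print('stripe',J(ray(f,320,200,.105)[:2]),J(ray(f,319.5,460,.105)[:2]))
h=cv2.cvtColor(i,cv2.COLOR_BGR2HSV)
r=cv2.inRange(h,(0,150,60),(5,255,255))|cv2.inRange(h,(174,150,60),(180,255,255));r[:, 200:]=0;r[340:]=0
print('red',cv2.boundingRect(r))
t=cv2.inRange(h,(80,60,50),(97,255,255));t[:,210:]=0;t[340:]=0;print('teal',cv2.boundingRect(t))
for v in (275,285,292,300):print(v,[tuple(int(x) for x in i[v,u]) for u in range(92,156,3)])
for g in(np.array([.5108,-.1050]),np.array([.5102,-.1035])):
    k=g-.095*Y; print(proj(f,[*k,.077]),proj(f,[*k,.062]),k)
```

```text
220 [(53, 97, 166), (60, 117, 196), (69, 126, 204), (129, 166, 210), (186, 200, 216), (199, 209, 216), (197, 207, 214), (170, 182, 192), (111, 119, 133)]
240 [(47, 90, 157), (46, 89, 156), (55, 111, 190), (90, 134, 204), (179, 193, 213), (198, 207, 216), (196, 207, 216), (192, 202, 210), (133, 142, 153)]
260 [(40, 85, 155), (43, 92, 161), (50, 111, 193), (77, 129, 203), (153, 177, 211), (189, 202, 215), (195, 205, 214), (191, 201, 210), (139, 149, 161)]
tcp (0.5215084933631412, -0.008098231294952324) des (0.5208676778574837, -0.00903062364139721)
pad (0.492758828720834, -0.023088454207066466)
pad (0.5184662535714555, -0.023510718993240524)
fixed ends (0.4903073460720552, 0.02964787324207182) (0.5512741838326893, 0.03159073027965992) movjaw (0.49029457720794706, -0.05588673868173427) (0.5512694396266852, -0.058925842664152475)
stripe (0.4738410281351799, -0.007169383222821647) (0.5934809868255283, -0.007370093391352093)
red (95, 263, 55, 49)
teal (74, 220, 122, 113)
275 [(115, 118, 75), (112, 115, 73), (112, 116, 73), (85, 89, 108), (34, 39, 133), (48, 51, 138), (42, 46, 134), (43, 49
[... 841 characters left out ...]
), (67, 72, 80), (114, 116, 74), (114, 116, 73)]
300 [(110, 114, 73), (115, 117, 78), (82, 85, 106), (39, 43, 135), (39, 44, 134), (35, 41, 134), (41, 44, 136), (34, 42, 133), (138, 154, 164), (134, 151, 157), (37, 42, 134), (40, 45, 136), (37, 40, 134), (41, 46, 135), (41, 49, 137), (41, 45, 133), (38, 42, 91), (90, 93, 77), (118, 118, 78), (116, 119, 76), (115, 118, 77), (119, 123, 91)]
(np.float64(114.09550062616825), np.float64(289.64191913889215)) (np.float64(127.83702190635591), np.float64(278.89591991290325)) [ 0.49348763 -0.19840922]
(np.float64(116.7376709450316), np.float64(287.9397969509817)) (np.float64(130.31554930198783), np.float64(277.2972687005053)) [ 0.49288763 -0.19690922]
```

>>> servo_tool:
  motion:
    - [1,0,-0.1,0,0]
    - [1,0,-0.1,-1,0]
    - [1,0,-0.1,-1.5,0]
    - [1,0,-0.1,-2,0]
    - [1,0,-0.1,-2.5,0]
    - [1,0,-0.1,-3,0]
    - [1,0,-0.1,-3.5,0]
    - [1,0,-0.1,-3.8,0]
    - [1,0,-0.1,-4,0]
    - [1,0,-0.1,-4.1,0]
    - [1,0,-0.1,-4.1,0]
    - [1,0,-0.1,-4.1,0]

```text
time_s: 9.55
ee_pos: [0.511, -0.1047, 0.2444]
eef_rot: [-3.141, 0.0, 2.957]
force: [-5.1, 0.4, 8.9]
grip_width: 0.0197
grip_force: 25.0
```

>>> servo_tool:
  motion:
    - [1,0,0,0.05,0]
    - [1,0,0,0.05,0]
    - [0.6,0,0,0.05,0]
    - [0.6,0,0,0.05,0]
    - [0.6,0,0,0.05,0]
    - [0.6,0,0,0.05,0]
    - [0.6,0,0,0.05,0]
    - [0.6,0,0,2,0]
    - [0.6,0,0,6,0]
    - [0.6,0,0,12,0]
    - [0.6,0,0,16,0]
    - [0.6,0,0,16,0]

```text
time_s: 11.05
ee_pos: [0.511, -0.1046, 0.4066]
eef_rot: [-3.141, 0.005, 2.957]
force: [-0.7, -0.6, -0.9]
grip_width: 0.0377
grip_force: 0.0
```

Run:
```python
from h import *
c,o=snap('wrist','w4.png');print(o['ee_pos'],np.degrees(o['eef_rot']),o['grip_width'])
```

```text
[ 0.51097941 -0.10457655  0.40659537] [-179.97181337    0.31086093  169.45012052] 0.03768985220281738
```

View pics/w4.png

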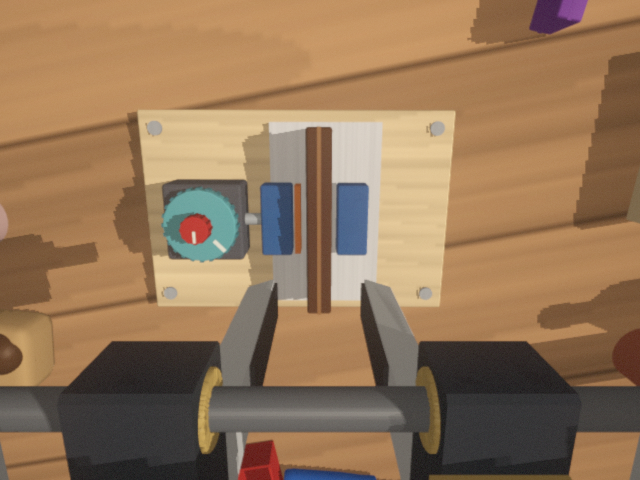

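The blank stands in the slot between pad (u≈301) and fixed jaw (u≈336), parallel to the slot, and the fingers are clear of it. The knob top is at about (195,228). Next, the knob and blank positions.

Run:
```python
from h import *
f='w4.png';i=cv2.imread('pics/'+f)
th=np.radians(-10.5);X=np.array([np.cos(th),np.sin(th)]);Y=np.array([-X[1],X[0]]);J=lambda p:(p@X,p@Y)
for v in (195,225,245): print(v,[int(i[v,u].sum()) for u in range(294,342)])
h=cv2.cvtColor(i,cv2.COLOR_BGR2HSV)
m=cv2.inRange(h,(0,150,100),(5,255,255))|cv2.inRange(h,(174,150,100),(180,255,255));m[:,260:]=0;m[300:]=0
x,y,w,hh=cv2.boundingRect(m);print(x,y,w,hh)
for v in (218,228,236): print(v,[int(i[v,u,2]) for u in range(176,216)])
print([int(i[v,200,2])for v in range(206,250)])
print('k w3',ray('w3.png',117.7,289,.077),'w4',ray(f,x+w/2,y+hh/2,.077))
print('ends',J(ray(f,320,127,.064)[:2]),J(ray(f,319.5,313,.064)[:2]))
print(ctrl.get_obs()['qpos'],ctrl.get_obs()['moment'])
```

```text
195 [356, 297, 297, 296, 290, 301, 296, 401, 431, 444, 428, 383, 259, 187, 221, 229, 229, 232, 239, 232, 231, 222, 265, 326, 349, 351, 335, 276, 231, 233, 241, 237, 233, 225, 235, 234, 246, 283, 399, 436, 436, 437, 340, 255, 266, 301, 323, 327]
225 [359, 319, 286, 288, 292, 290, 286, 366, 414, 432, 420, 420, 305, 200, 209, 224, 223, 223, 237, 227, 215, 220, 230, 320, 339, 341, 324, 269, 231, 232, 226, 233, 228, 237, 227, 239, 250, 317, 411, 433, 434, 391, 288, 232, 270, 311, 319, 312]
245 [368, 330, 289, 281, 282, 286, 288, 337, 407, 428, 427, 417, 311, 203, 198, 228, 222, 227, 227, 228, 219, 225, 236, 320, 339, 342, 332, 263, 228, 229, 228, 232, 221, 237, 233, 232, 245, 316, 399, 441, 434, 358, 251, 240, 286, 308, 315, 325]
180 214 32 29
218 [79, 79, 82, 79, 78, 82, 77, 82, 106, 135, 151, 164, 175, 183, 186, 188, 188, 191, 190, 189, 188, 186, 180, 170, 154, 136, 146, 160, 167, 167, 166, 158, 136, 114, 111, 108, 112, 109, 110, 112]
228 [81, 80, 88, 119, 173, 188, 187, 188, 189, 189, 189, 190, 189, 190, 189, 189, 191, 191, 190, 190, 190, 190, 191, 191, 191, 191, 193, 191, 192, 192, 195, 185, 168, 149, 130, 129, 119, 114, 111, 111]
236 [84, 80, 78, 80, 94, 151, 181, 187, 188, 188, 188, 188, 188, 189, 188, 194, 213, 223, 222, 202, 190, 190, 190, 189, 190, 190, 191, 190, 190, 191, 188, 159, 127, 116, 110, 111, 110, 109, 107, 108]
[111, 110, 111, 112, 111, 108, 109, 106, 120, 139, 134, 130, 154, 182, 192, 191, 192, 192, 192, 191, 192, 190, 191, 190, 191, 190, 189, 191, 190, 188, 190, 190, 187, 191, 191, 189, 183, 149, 114, 105, 109, 111, 111, 110]
k w3 [ 0.4935 -0.1966  0.077 ] w4 [ 0.4935 -0.1948  0.077 ]
ends (np.float64(0.44720882713117055), np.float64(-0.008342357937827713)) (np.float64(0.595775520586542), np.float64(-0.008775481173982917))
[-2.72064248e-01  2.36275124e-01  1.60226146e+00 -3.08013360e-05
  1.30105302e+00 -1.65873132e+00] [ 0.05841234 -0.02730691  0.01987812]
```

>>> servo_tool:
  motion:
    - [0.6,-1.75,-9.2,0,0]
    - [0.6,-1.75,-9.2,0,0]
    - [0.6,-1.75,-9.2,-4,0]
    - [0.6,-1.75,-9.2,-8,0]
    - [0.6,-1.75,-9.2,-10,0]
    - [0.6,-1.75,-9.2,-12,0]
    - [0.6,-1.75,-9.2,-13,0]
    - [0.6,-1.75,-9.2,-13,0]

```text
time_s: 12.1
ee_pos: [0.4933, -0.1965, 0.2727]
eef_rot: [3.141, -0.002, 2.957]
force: [-0.4, -0.4, 0.8]
grip_width: 0.0379
grip_force: 0.0
```

Run:
```python
from h import *
c,o=snap('wrist','w5.png');print(o['ee_pos'],np.degrees(o['eef_rot']),o['grip_width'])
c,o=snap('side','s5.png')
i=cv2.imread('pics/w5.png');s=cv2.imread('pics/s5.png')
print(proj('s5.png',[.4935,-.1966,.077]))
x=proj('s5.png',[.4935,-.1966,.077]);x0,y0=int(x[0])-50,int(x[1])-45
s=cv2.resize(s[y0:y0+100,x0:x0+100],(400,400),interpolation=cv2.INTER_CUBIC)
cv2.imwrite('pics/c5.png',np.hstack([cv2.resize(i,(400,300)).copy() if 0 else cv2.resize(i[100:480,130:510],(400,400)),s]))
```

```text
[ 0.4933186  -0.19650705  0.2726549 ] [ 1.79969014e+02 -1.12472423e-01  1.69447235e+02] 0.03790337608215867
(np.float64(314.3956158622225), np.float64(205.01753707799168))
```

View pics/c5.png

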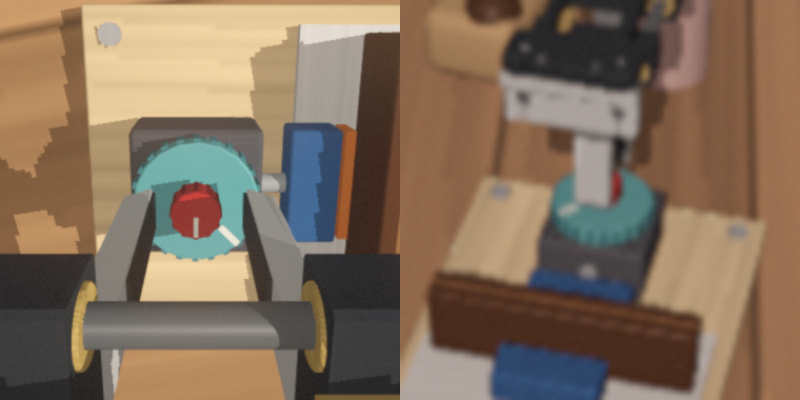

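The fingers straddle the knob, centred (left panel about (195,210)), with the ring below and the blank upright.

>>> servo_tool:
  motion:
    - [0.6,0,0,-0.4,0]
    - [0.6,0,0,-0.8,0]
    - [0.6,0,0,-0.8,0]
    - [1,0,0,-0.8,0]
    - [1,0,0,-0.8,0]
    - [1,0,0,-0.8,0]
    - [1,0,0,-0.8,0]
    - [1,0,0,-0.8,0]
    - [1,0,0,-0.8,0]
  squeeze: 50

```text
time_s: 13.32
ee_pos: [0.4934, -0.1973, 0.2658]
eef_rot: [-3.14, 0.0, 2.957]
force: [-1.8, -8.3, -0.9]
grip_width: 0.0205
grip_force: 50.0
```

```bash
python3 -c "
from h import *
o=ctrl.get_obs();print(o['ee_pos'],o['eef_rot'],o['force'],o['moment'],o['grip_force'],o['grip_width'])"
```

```text
[ 0.49335421 -0.19729831  0.26581894] [-3.13983930e+00  4.50955028e-04  2.95732247e+00] [-1.81385074 -8.33098653 -0.93707313] [-1.57600161  0.32036619 -0.01611136] 49.99900281429291 0.02052822412557988
```

>>> servo_tool:
  motion:
    - [1,0,0,0,-4]
    - [1,0,0,0,-8]
    - [1,0,0,0,-12]
    - [1,0,0,0,-16]
    - [1,0,0,0,-20]
    - [1,0,0,0,-24]
    - [1,0,0,0,-28]
    - [1,0,0,0,-30]

```text
time_s: 14.32
ee_pos: [0.4935, -0.197, 0.2658]
eef_rot: [-3.141, 0.001, 2.432]
force: [-0.1, -5.1, -1.1]
grip_width: 0.0206
grip_force: 50.0
```

```bash
cat > m.py <<'E'
from h import *
o=ctrl.get_obs();r=R.from_euler('xyz',o['eef_rot']).as_matrix()
print(o['time_s'],'yaw',np.degrees(o['eef_rot'][2]).round(2),o['force'].round(2),'mom',o['moment'].round(3),'q6tau',o['tau'][5].round(3),o['grip_width'].round(4))
E
python3 m.py
python3 -c "
from h import *
c,o=snap('wrist','w6.png')"
```

```text
Traceback (most recent call last):
  File "m.py", line 3, in <module>
    print(o['time_s'],'yaw',np.degrees(o['eef_rot'][2]).round(2),o['force'].round(2),'mom',o['moment'].round(3),'q6tau',o['tau'][5].round(3),o['grip_width'].round(4))
                                                                                                                                             ^^^^^^^^^^^^^^^^^^^^^
AttributeError: 'float' object has no attribute 'round'
```

View pics/w6.png

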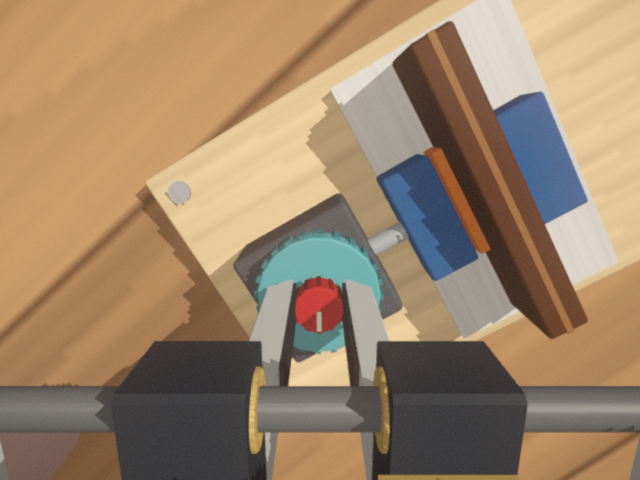

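The knob has followed the tool (its mark still faces the camera at (319,320)) and the jaw has advanced. The pad (about (455,200)) is close to the blank but not yet touching. I have now viewed 9 pictures.

>>> servo_tool:
  motion:
    - [1,0,0,0,-3]
    - [1,0,0,0,-6]
    - [1,0,0,0,-9]
    - [1,0,0,0,-12]
    - [1,0,0,0,-12]

```text
time_s: 15.0
ee_pos: [0.4936, -0.1969, 0.2658]
eef_rot: [-3.141, 0.001, 2.225]
force: [0.5, -5.9, -1.6]
grip_width: 0.0205
grip_force: 50.0
```

```bash
sed -i "s/,o\['grip_width'\].round(4)//;s/\['tau'\]\[5\].round(3)/['tau'][5]/" m.py; python3 m.py
```

```text
15.0 yaw 127.46 [ 0.53 -5.86 -1.59] mom [-1.084 -0.182  0.106] q6tau 0.6560252979397774
```

>>> servo_tool:
  motion:
    - [1,0,0,0,-1]
    - [1,0,0,0,-2]
    - [1,0,0,0,-3]

```text
time_s: 15.38
ee_pos: [0.4936, -0.1969, 0.2658]
eef_rot: [3.142, 0.001, 2.173]
force: [1.5, -5.4, -1.7]
grip_width: 0.0202
grip_force: 50.0
```

```bash
python3 m.py
```

```text
15.375 yaw 124.5 [ 1.5  -5.37 -1.66] mom [-0.988 -0.262  0.17 ] q6tau -0.10597379878163338
```

>>> servo_tool:
  motion:
    - [1,0,0,0,-1]
    - [1,0,0,0,-2]
    - [1,0,0,0,-3]

```text
time_s: 15.75
ee_pos: [0.4936, -0.1969, 0.2658]
eef_rot: [3.141, 0.001, 2.121]
force: [1.0, -5.2, -2.7]
grip_width: 0.0204
grip_force: 50.0
```

```bash
python3 m.py
```

```text
15.75 yaw 121.5 [ 0.95 -5.2  -2.66] mom [-0.978 -0.345  0.146] q6tau -0.10527951177209616
```

>>> servo_tool:
  motion:
    - [1,0,0,0,-1]
    - [1,0,0,0,-2]

```text
time_s: 16.0
ee_pos: [0.4936, -0.1969, 0.2659]
eef_rot: [3.141, 0.001, 2.086]
force: [1.6, -5.4, -1.8]
grip_width: 0.0204
grip_force: 50.0
```

```bash
python3 m.py
```

```text
16.0 yaw 119.5 [ 1.64 -5.39 -1.83] mom [-0.998 -0.322  0.181] q6tau -0.10491505265235901
```

>>> servo_tool:
  motion:
    - [1,0,0,0,-1]
    - [1,0,0,0,-2]

```text
time_s: 16.25
ee_pos: [0.4936, -0.1969, 0.2658]
eef_rot: [3.141, 0.001, 2.051]
force: [3.2, -4.4, -2.6]
grip_width: 0.0203
grip_force: 50.0
```

```bash
python3 m.py
```

```text
16.25 yaw 117.5 [ 3.21 -4.43 -2.56] mom [-0.976 -0.396  0.138] q6tau -0.10458729928359389
```

>>> servo_tool:
  motion:
    - [1,0,0,0,-0.5]
    - [1,0,0,0,-1]

```text
time_s: 16.5
ee_pos: [0.4936, -0.1969, 0.2659]
eef_rot: [3.141, 0.001, 2.034]
force: [1.7, -5.0, -2.1]
grip_width: 0.0208
grip_force: 50.0
```

```bash
python3 m.py
```

```text
16.5 yaw 116.52 [ 1.7  -4.99 -2.08] mom [-0.993 -0.424  0.167] q6tau 0.04398702294565737
```

>>> servo_tool:
  motion:
    - [1,0,0,0,-0.5]
    - [1,0,0,0,-1]

```text
time_s: 16.75
ee_pos: [0.4936, -0.1969, 0.2658]
eef_rot: [3.141, 0.001, 2.016]
force: [2.4, -5.0, -1.4]
grip_width: 0.0204
grip_force: 50.0
```

```bash
python3 m.py
```

```text
16.75 yaw 115.52 [ 2.36 -5.03 -1.35] mom [-1.006 -0.463  0.141] q6tau 0.04134942661039531
```

>>> servo_tool:
  motion:
    - [1,0,0,0,-0.5]
    - [1,0,0,0,-1]

```text
time_s: 17.0
ee_pos: [0.4936, -0.1969, 0.2659]
eef_rot: [3.141, 0.001, 1.999]
force: [2.2, -4.2, -1.3]
grip_width: 0.0203
grip_force: 50.0
```

```bash
python3 m.py
```

```text
17.0 yaw 114.52 [ 2.25 -4.15 -1.27] mom [-0.905 -0.458  0.186] q6tau 0.04159316187724471
```

>>> servo_tool:
  motion:
    - [1,0,0,0,-0.5]
    - [1,0,0,0,-1]

```text
time_s: 17.25
ee_pos: [0.4936, -0.1969, 0.2658]
eef_rot: [3.141, 0.001, 1.981]
force: [2.2, -4.6, -2.3]
grip_width: 0.0205
grip_force: 50.0
```

```bash
python3 m.py
```

```text
17.25 yaw 113.52 [ 2.16 -4.64 -2.27] mom [-0.923 -0.531  0.165] q6tau 0.04189399187453091
```

>>> servo_tool:
  motion:
    - [1,0,0,0,-0.5]
    - [1,0,0,0,-1]

```text
time_s: 17.5
ee_pos: [0.4937, -0.1969, 0.2658]
eef_rot: [3.141, 0.001, 1.964]
force: [2.9, -4.9, -2.2]
grip_width: 0.0203
grip_force: 50.0
```

```bash
python3 m.py
```

```text
17.5 yaw 112.52 [ 2.86 -4.92 -2.21] mom [-0.923 -0.511  0.159] q6tau 0.04185972036793828
```

>>> servo_tool:
  motion:
    - [1,0,0,0,-0.5]
    - [1,0,0,0,-1]

```text
time_s: 17.75
ee_pos: [0.4937, -0.1969, 0.2658]
eef_rot: [3.141, 0.001, 1.946]
force: [2.1, -4.6, -3.1]
grip_width: 0.0207
grip_force: 50.0
```

```bash
python3 m.py
```

```text
17.75 yaw 111.52 [ 2.08 -4.6  -3.14] mom [-0.917 -0.515  0.21 ] q6tau 0.04215906956233084
```

>>> servo_tool:
  motion:
    - [1,0,0,0,-0.5]
    - [1,0,0,0,-1]

```text
time_s: 18.0
ee_pos: [0.4937, -0.1969, 0.2659]
eef_rot: [3.141, 0.001, 1.929]
force: [2.9, -4.4, -2.0]
grip_width: 0.0208
grip_force: 50.0
```

```bash
python3 m.py
```

```text
18.0 yaw 110.51 [ 2.87 -4.41 -1.95] mom [-0.893 -0.498  0.235] q6tau 0.0423697626683861
```

>>> servo_tool:
  motion:
    - [1,0,0,0,-0.5]
    - [1,0,0,0,-1]

```text
time_s: 18.25
ee_pos: [0.4937, -0.1968, 0.2658]
eef_rot: [3.141, 0.001, 1.911]
force: [2.9, -4.1, -2.6]
grip_width: 0.0203
grip_force: 50.0
```

```bash
python3 m.py; python3 -c "
from h import *
c,o=snap('wrist','w7.png')
c,o=snap('side','s7.png')
i=cv2.imread('pics/w7.png');np.set_printoptions(linewidth=200)
th=np.radians(-10.5);X=np.array([np.cos(th),np.sin(th)]);Y=np.array([-X[1],X[0]])
O=.521*X
# profile along jig y at heights: pad top z .039
for xo in (-.02,0,.02):
  for f in ('w6.png','w7.png'):
    im=cv2.imread('pics/'+f); r=[]
    for yy in np.arange(-.034,.012,.001):
        u,v=proj(f,[*(O+xo*X+yy*Y),.042]); r.append(''.join('%x'%(min(255,int(a))//16) for a in im[int(round(v)),int(round(u))][::-1]) if 0<=v<480 and 0<=u<640 else '---')
    print(f,xo,' '.join(r))
"
```

```text
18.25 yaw 109.52 [ 2.94 -4.13 -2.63] mom [-0.968 -0.6    0.176] q6tau 0.042609492084011436
w6.png -0.02 346 346 346 346 346 346 346 843 842 a53 a53 a53 a52 952 422 321 422 422 422 422 422 432 643 743 643 643 743 643 643 743 a74 a74 a74 863 743 743 753 743 754 753 753 743 568 469 469 569
w7.png -0.02 346 346 346 346 346 346 346 346 346 346 346 245 456 854 842 a53 952 a53 952 742 322 321 322 432 642 643 643 642 643 643 642 643 a75 a75 a75 854 643 643 643 643 643 643 743 643 655 468
w6.png 0 346 346 346 346 346 346 346 742 842 952 a52 952 a52 952 422 322 321 321 321 322 422 532 643 642 643 643 643 643 643 643 964 a74 a74 853 643 743 743 743 743 743 743 743 568 469 469 469
w7.png 0 346 346 346 346 346 246 346 246 346 346 346 246 556 742 952 952 953 953 953 421 321 321 321 422 532 642 642 642 642 643 632 632 964 a74 a74 854 643 642 643 643 643 643 643 643 556 468
w6.png 0.02 346 346 346 346 346 346 346 842 852 952 a52 a52 a52 842 322 321 321 321 322 322 322 532 642 643 643 642 643 643 643 643 a74 a74 a74 964 743 643 743 743 743 743 743 744 469 469 469 469
w7.png 0.02 346 346 346 346 346 346 346 346 346 346 346 345 865 743 852 952 952 952 952 432 321 322 322 432 632 632 642 642 632 643 643 642 964 a74 a74 853 643 643 643 643 643 643 643 643 557 468
```

```bash
cat > a.py <<'E'
from h import *
M=[];F=[]
for k in range(6):
    o=ctrl.get_obs();M.append(o['moment'][2]);F.append(o['force']);ctrl.camera('side') if k<5 else 0
print(o['time_s'],np.degrees(o['eef_rot'][2]).round(2),np.round(M,3),np.mean(M).round(3),np.mean(F,0).round(2))
E
python3 a.py
```

```text
18.6 109.53 [0.152 0.146 0.159 0.144 0.115 0.127] 0.14 [ 2.42 -4.76 -1.97]
```

>>> servo_tool:
  motion:
    - [1,0,0,0,-0.5]
    - [1,0,0,0,-1]

```text
time_s: 18.85
ee_pos: [0.4937, -0.1969, 0.2658]
eef_rot: [3.141, 0.001, 1.894]
force: [3.3, -4.1, -2.4]
grip_width: 0.0205
grip_force: 50.0
```

```bash
python3 a.py
```

```text
19.1 108.53 [0.203 0.133 0.115 0.176 0.104 0.146] 0.146 [ 2.62 -4.85 -2.25]
```

>>> servo_tool:
  motion:
    - [1,0,0,0,-0.5]
    - [1,0,0,0,-1]
    - [1,0,0,0,-1.5]

```text
time_s: 19.48
ee_pos: [0.4937, -0.1968, 0.2659]
eef_rot: [3.141, 0.001, 1.868]
force: [3.2, -4.3, -2.8]
grip_width: 0.0204
grip_force: 50.0
```

```bash
python3 a.py
```

```text
19.725 107.03 [0.179 0.157 0.127 0.151 0.145 0.144] 0.15 [ 3.08 -4.47 -2.59]
```

>>> servo_tool:
  motion:
    - [1,0,0,0,-0.5]
    - [1,0,0,0,-1]
    - [1,0,0,0,-1.5]

```text
time_s: 20.1
ee_pos: [0.4937, -0.1968, 0.2658]
eef_rot: [3.141, 0.001, 1.842]
force: [2.3, -4.9, -2.8]
grip_width: 0.0205
grip_force: 50.0
```

```bash
python3 a.py
```

```text
20.35 105.53 [0.26  0.184 0.148 0.17  0.192 0.18 ] 0.189 [ 3.   -4.79 -2.54]
```

>>> servo_tool:
  motion:
    - [1,0,0,0,-0.5]
    - [1,0,0,0,-1]

```text
time_s: 20.6
ee_pos: [0.4937, -0.1968, 0.2658]
eef_rot: [3.141, 0.001, 1.824]
force: [3.5, -3.7, -3.4]
grip_width: 0.0208
grip_force: 50.0
```

```bash
python3 a.py
```

```text
20.85 104.53 [0.246 0.235 0.197 0.211 0.244 0.223] 0.226 [ 3.4  -4.33 -3.04]
```

>>> servo_tool:
  motion:
    - [1,0,0,0,-0.5]
    - [1,0,0,0,-1]

```text
time_s: 21.1
ee_pos: [0.4937, -0.1968, 0.2658]
eef_rot: [3.14, 0.001, 1.807]
force: [3.3, -4.6, -2.7]
grip_width: 0.0203
grip_force: 50.0
```

```bash
python3 a.py
```

```text
21.35 103.54 [0.307 0.292 0.287 0.256 0.171 0.23 ] 0.257 [ 3.33 -4.69 -2.6 ]
```

>>> servo_tool:
  motion:
    - [0.65,0,0,0,0]
    - [0.65,0,0,0,0]
    - [0.65,0,0,0,0]
    - [0.65,0,0,0,0]
    - [0.65,0,0,2,0]
    - [0.65,0,0,6,0]
    - [0.65,0,0,12,0]
    - [0.65,0,0,12,0]
    - [0.65,0,0,12,0]

```text
time_s: 22.48
ee_pos: [0.4933, -0.1965, 0.3851]
eef_rot: [-3.141, -0.0, 1.806]
force: [0.0, -0.6, -1.6]
grip_width: 0.0329
grip_force: 0.0
```

```bash
python3 a.py; python3 -c "
from h import *
snap('wrist','w8.png');snap('top','t8.png')
a=cv2.resize(cv2.imread('pics/w8.png'),(440,330));b=cv2.resize(cv2.imread('pics/t8.png')[175:295,340:440],(360,432),interpolation=cv2.INTER_CUBIC)
o=np.zeros((432,800,3),np.uint8);o[:330,:440]=a;o[:,440:]=b;cv2.imwrite('pics/c8.png',o)"
```

```text
22.725 103.45 [ 0.03  -0.033 -0.039  0.007 -0.052  0.016] -0.012 [ 0.34 -0.32 -0.4 ]
```

View pics/c8.png

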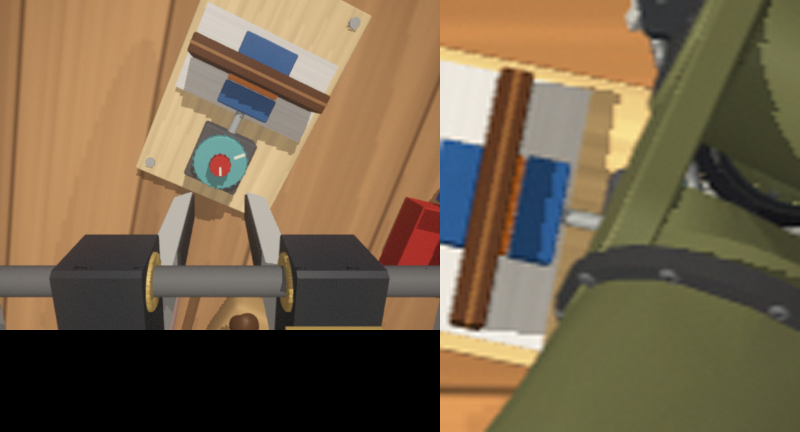

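The blank stands upright, parallel to the slot and pinched between the orange pad and the fixed jaw (about (258,72) in the left panel). The ring mark hasn't visibly moved, and the gripper is clear of everything. Handing in.

```bash
python3 -c "
from station import ctrl
print(ctrl.hand_in())"
```

```text
the job is handed in; nothing more can be done
None
```

The walnut blank is clamped in the jig at about 11 N, estimated from the wrist torque since pad force can't be read directly; the ring showed no visible movement, the gripper is clear, and the job was handed in at about 23 s, with no verdict returned.

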